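# Fit the card terminal on its sloped counter stand and latch it

## Task

Put the card terminal back on its sloped counter stand: lower it square over the two locating pins, screen end up the slope, until its mounting plate lies flush on the cradle. Then swing the turn latch fully over the plate's upper edge so that the terminal is locked on. Leave the small goods lying round it where they are.

Things in the scene. Friction and masses are not known exactly. Their poses are not given: they have to be found in the camera images.
- terminal: loose card terminal, 0.28 kg, face up on the counter: black case 130 x 54 x 22 mm (x, y, z) on a mounting plate 192 x 50 x 5 mm that sticks out 31 mm at both ends. Origin: centre of the plate's underside; x from keypad end (foot) to screen end (head), z out of the screen. Grip the upright case sides across 54 mm, z = 5 to 27 mm. The plate has one through hole in each end
- head_hole (a point): terminal x = +81 mm: centre of the round 15 mm through hole at the screen end, at the plate's underside; axes as the terminal's
- foot_hole (a point): terminal x = -81 mm: centre of the through slot, 13 mm (x) by 11 mm (y), at the keypad end, at the plate's underside; axes as the terminal's
- cradle: sloped grey cradle of a stand screwed to the counter: flat face 64 mm wide, x = -100 to +146 mm, 6 mm thick, 30 degrees from level, on a column, sides free. Origin: on the face midway between its two pins, 90 mm above the counter; x up the slope (leftward, away from the robot), z square out of the face. A terminal fully home has its origin and axes at these, within the holes' play of 1.5 mm
- head_pin (a point): cradle x = +81 mm: foot of the 12 mm steel pin at the high end, on the cradle face. It stands square, 16.5 mm high, straight for 8 mm, then a bullet nose; axes as the cradle's
- foot_pin (a point): cradle x = -81 mm: foot of the 8 mm steel pin at the low end, on the cradle face; 16.5 mm high, straight for 8 mm, then a bullet nose
- latch (a joint): turn latch, pivot square to the cradle face at cradle x = +124, y = +16 mm. 0 = fully open (bar sideways, toward the cradle's +y), 1.45 rad = fully closed at its stop (bar straight down the slope, over the plate's upper edge, 2.5 mm above a seated plate). Grows anticlockwise seen looking down on the face. Stiff: stays where it is left
- latch_grip (a point): on the latch's pivot axis at the height to grip, 27 mm above the cradle face: middle of a black upright finger grip 32 mm long (x), 9 mm thick (y), reaching from 12.5 to 38.5 mm above the face. x points along the bar, z along the pivot out of the face
- latch_tip (a point): end of the latch's flat steel bar, 12 mm wide, 5 mm thick, 48 mm from the pivot axis, 10 mm above the cradle face; turns with the latch
- pill_box: small white carton lying flat, 45 x 75 x 20 mm, bystander; origin at its underside
- gum_pack: brown flat bar packet, 40 x 123 x 14 mm, bystander; origin at its underside
- rollon: upright white bottle with a round red cap, 36 x 42 x 106 mm, bystander; origin at its underside
- dropper: upright brown dropper bottle, 33 mm across, 102 mm high, bystander; origin at its underside

How it is judged:
By the outcome, as a careful person would: the job done as asked, in the order asked, and still so for the second after the job is handed in, with the robot touching nothing.
It also fails if it takes over 58 s, if anything falls off the work surface, if the arm or the gripper's body presses on something with over 40 N, if the wrist force passes 120 N, or if a joint passes its speed limit or range.

## Robot

A 6-joint arm with a two-finger parallel gripper is mounted at the origin on a cart in front of the work surface, level with it; the furniture and walls round the work are solid. World frame = base frame: x ahead of the robot, y to its left, z up, the work surface at z = 0. Lengths are in m, angles in rad, forces in N, time in s.
With the tool pointing down it reaches from about 0.4 to 0.925 m from the base axis. Payload 3.4 kg.
Tool frame: the origin (TCP) lies at the very end of the fingers, on their centre line; the grasp point (between the pads) lies behind it (robot.grip_point_offset is the z of the grasp point in the tool frame, in m); z points along the fingers, y is the line along which they close (so a half turn about z gives the same grasp; the last joint's range is limited). The gripper opens to 85 mm and grips with 20 to 120 N. Pads are 22 mm wide; open, the fingers measure 114 mm over their backs; the gripper's body (76 mm by 85 mm) begins 54 mm behind the grasp point. The pads swing forward as they close: fully open they stand 13 mm farther back than shut.
Start: joints at [-1.244, 0.307, 1.506, -0, 1.328, -0.073], TCP at [0.224, -0.53, 0.231] pointing down, gripper open.
Joint ranges: [-3.12, 3.12], [-1.05, 2.28], [0.14, 2.33], [-1.42, 4.57], [0.1, 2.73], [-2.68, 2.68]. Speed limits (rad/s): [2.57, 2.57, 3.14, 3.14, 3.14, 3.14].

## Interface

Orientations are given as a unit quaternion [w, x, y, z].
In Python, from rig import robot gives the robot as it stands.
- The arm moves only by the tool play_rows, never from a script. Its argument "rows" is a list of rows, each an object with "xyz": the shift along the tool's x, y, z in mm, a list of three; "dr": the turn, a rotation vector about the tool's x, y, z in degrees, a list of three; "claw": the finger opening in mm, from 0 to 85.4. In form: [{"xyz": [dx, dy, dz], "dr": [wx, wy, wz], "claw": claw}, ...]. A call has 1 to 12 rows; each row shifts and turns the commanded pose from where the row before left it, along the tool's axes as they then stand; what a row does not reach is not made up. A row lasts 1/12 s, in which the tool goes at most 41.7 mm and 7.16 degrees, less where a joint would pass 70% of its speed; a pose out of reach is approached as far as the arm can. A call is refused whole if a number of a shift passes 41.7 or a number of a turn 7.16, either way. A call with a gripper value outside its range is refused whole. The fingers move at their own pace and stop on an object; "grip_force" is the grip in N (left out, the last holds). Time passes only in rows, so rows that do not move let the fingers close. It gives the time, the measured TCP pose, the force, the opening and the grip force at its end, in the units of the state.
- robot.sense(): the state, without advancing time (a new reading comes with each control period).
- robot.capture(name): name is "scene" or "top"; returns a dict with "frame" (384x512x3 uint8, red, green, blue), "mtx" (3x3 intrinsics, pixels), "k1" (the pictures are not rectified: a ray, as slopes to the right and down, at radius r is drawn at 1 + k1 r^2 times it, then the intrinsics apply), "R" (3x3) and "t" (3): a world point X has camera coordinates R X + t. Camera axes: x right, y down, z forward; pixel columns grow to the right and rows downward; lengths in m; the calibration is good to about 2 mm. A picture is of the moment at which its call begins. There is no depth.
- robot.job_done(): hands the job in; it is judged then, once.
The state is a dict: "t": time; "q": joint angles; "qvel": joint speeds; "joint_efforts": joint torques, N m; "tool_pos": TCP position; "orientation": TCP orientation; "wrist_force": force on the tool from outside, world axes, zero at the start; "ft_torque": the same for the moment, N m; "gripper_width": finger opening in m; "finger_force": force on a finger pad.
Only numpy, scipy, OpenCV 4.12 (cv2) and the standard library are available. Lean on these libraries where they do the work, as an engineer would, in place of code of your own. Each camera call takes 0.05 s, during which the arm holds its last target. There are 200 camera calls.

## Working session

There is one attempt and no reset: what is moved stays moved. The work goes in short steps, Python scripts to look and compute and a tool call to move; the robot and the scene stay as the last step left them, time stands still between calls to the robot, and variables do not carry over. Pictures are saved under pics/ and viewed, at most 10 in all, crops included, and the job is handed in when it is done.

Besides the shell and the picture viewer there is one more tool, called after "Emit:" by a JSON object that holds its "api" and its "payload", one argument or row to a line. play_rows: Moves the arm, as the interface text tells. Its arguments: {"type":"object","properties":{"rows":{"type":"array","items":{"type":"object","properties":{"xyz":{"type":"array","items":{"type":"number"}},"dr":{"type":"array","items":{"type":"number"}},"claw":{"type":"number"}}}},"grip_force":{"type":"number"}},"required":["rows"]}

```bash
mkdir -p pics; ls
python3 - <<'E'
from rig import robot
import cv2
for n in("scene","top"):
    c=robot.capture(n); cv2.imwrite(f"pics/{n}0.png",cv2.resize(c["frame"][:,:,::-1],(800,600),interpolation=cv2.INTER_CUBIC))
    print(n,c["mtx"],c["k1"],c["R"],c["t"])
s=robot.sense();print(s);print(robot.grip_point_offset)
E
```

```text
pics
scene [[404.97673462   0.         259.2853626 ]
 [  0.         404.97673462 189.56872068]
 [  0.           0.           1.        ]] -0.04060455283531017 [[ 0.53974358 -0.84143888 -0.0256414 ]
 [-0.3917111  -0.22407033 -0.89238719]
 [ 0.7451438   0.49170428 -0.45054147]] [-0.35159697  0.30576612  0.94125129]
top [[418.63329708   0.         256.71434719]
 [  0.         418.63329708 185.31655084]
 [  0.           0.           1.        ]] -0.14869069460413145 [[ 0.01527625 -0.99971995 -0.01807354]
 [-0.99261358 -0.01298699 -0.12062176]
 [ 0.12035326  0.01978269 -0.992534  ]] [-0.04251047  0.56023207  1.06676222]
{'t': 0.1, 'q': array([-1.24447998e+00,  3.07467525e-01,  1.50753699e+00,  4.43192479e-06,
        1.32837416e+00, -7.34561208e-02]), 'qvel': array([-0.00087688, -0.00091267, -0.00248853,  0.00052823, -0.00015151,
        0.00184916]), 'joint_efforts': array([-5.04861073e-04, -4.58531392e+01, -2.52607745e+01, -6.47181287e-05,
        5.51815436e-03, -1.09685274e-05]), 'tool_pos': array([ 0.22359977, -0.52907681,  0.23049288]), 'orientation': array([-8.86154256e-04,  9.80088888e-01,  1.98557229e-01, -1.10469383e-04]), 'wrist_force': array([-0.45698259, -0.31051831, -1.23643531]), 'ft_torque': array([-0.00876274,  0.03086726,  0.03636196]), 'finger_force': 0.0, 'gripper_width': 0.08536605908774292}
-0.0187
```

View pics/scene0.png

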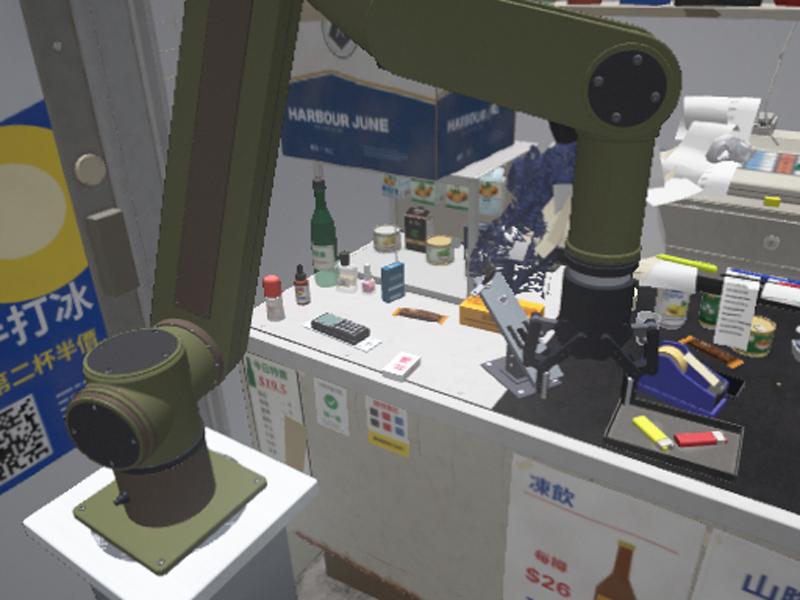

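View pics/top0.png

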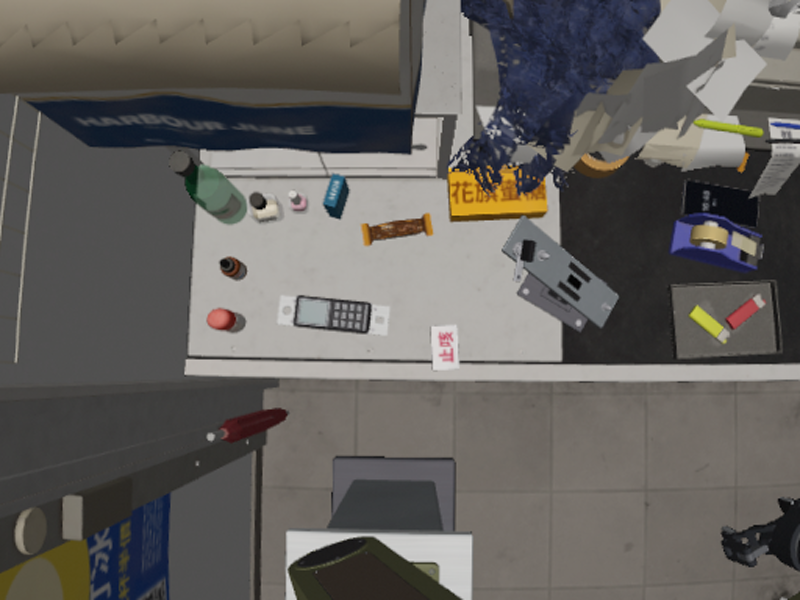

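The scene view shows the terminal on the white counter at about (340,328) and the stand at (515,340). In the top view the terminal is centred near (333,315) with its screen end to the left. The stand runs from (515,235) at the high end to (605,310), with the black latch grip at (527,250). I'll zoom in next.

Run:
```python
from rig import robot
import cv2,numpy as np,pickle
T=robot.capture("top");S=robot.capture("scene")
pickle.dump((T,S),open("caps.pkl","wb"))
def cr(f,x,y,w,h,W,H): return cv2.resize(f[y:y+h,x:x+w,::-1],(W,H),interpolation=cv2.INTER_CUBIC)
a=cr(T["frame"],170,180,100,40,800,320) # 8x
b=cr(T["frame"],315,132,90,84,0 or 540,504) #6x
s=cr(S["frame"],300,165,80,95,480,570)
cv2.imwrite("pics/a.png",a)
o=np.zeros((600,800,3),np.uint8); 
b=cr(T["frame"],315,132,90,84,450,420); s=cr(S["frame"],300,165,70,95,350,475)
o[:420,:450]=b;o[:475,450:]=s
cv2.imwrite("pics/b.png",o)
```

```text
(no output)
```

View pics/a.png

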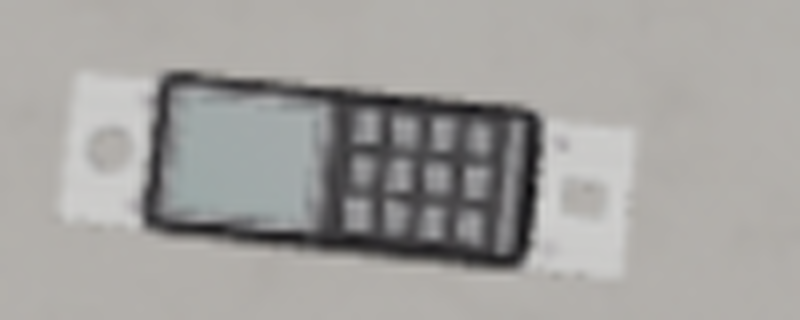

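View pics/b.png

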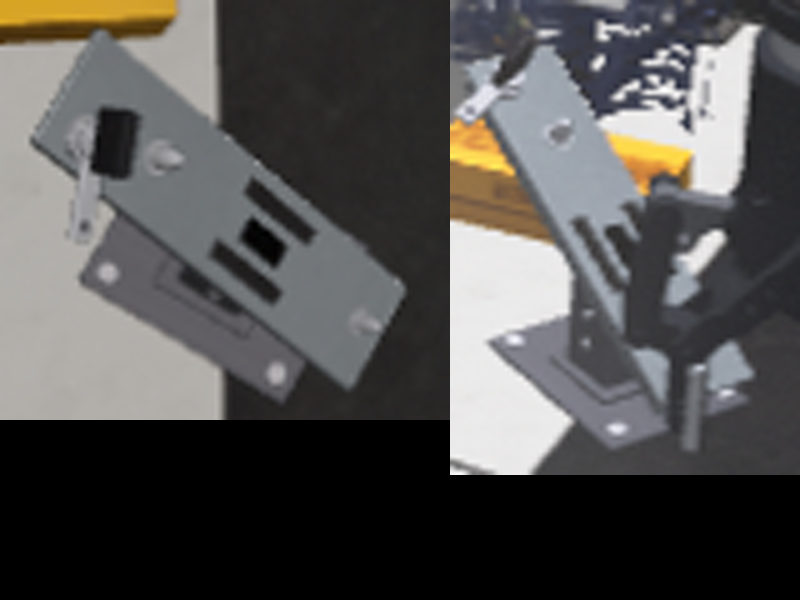

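Crop a shows the plate corners at (75,70), (637,125), (625,278) and (58,222), with holes at (110,150) and (585,198). Crop b shows the cradle corners at (100,30), (32,135), (405,290) and (350,385). The pin tips are at (183,158) and (383,325), and the latch bar tip is at (82,240). In the scene view the head pin base is at (553,135).

```bash
cat > h.py <<'E'
import numpy as np,pickle
from scipy.optimize import least_squares
from scipy.spatial.transform import Rotation as Ro
def proj(c,X):
    p=np.atleast_2d(X)@c["R"].T+c["t"]; s=p[:,:2]/p[:,2:]
    s=s*(1+c["k1"]*(s**2).sum(1,keepdims=True))
    return s*c["mtx"][0,0]+c["mtx"][:2,2]
def term(p):  # x,y,yaw on counter
    return Ro.from_euler("z",p[2]).as_matrix(),np.array([p[0],p[1],0])
def crad(p):
    return Ro.from_euler("z",p[2]).as_matrix()@Ro.from_euler("y",-np.pi/6).as_matrix(),np.array([p[0],p[1],.09])
def fit(c,f,P,uv,p0):
    P=np.array(P)/1e3;uv=np.array(uv)
    def r(p):
        R,t=f(p);return (proj(c,P@R.T+t)-uv).ravel()
    s=least_squares(r,p0,loss="soft_l1");return s.x,r(s.x).reshape(-1,2)
E
python3 - <<'E'
from h import *
T,S=pickle.load(open("caps.pkl","rb"))
np.set_printoptions(precision=4,suppress=True)
n=lambda L,k,o:(np.array(L)+.5)/k-.5+o
p,r=fit(T,term,[[96,-25,5],[-96,-25,5],[-96,25,5],[96,25,5],[81,0,2],[-81,0,2]],n([(75,70),(637,125),(625,278),(58,222),(110,150),(585,198)],8,[170,180]),[.5,.2,1.5])
print(p,r)
c,r=fit(T,crad,[[146,-32,0],[146,32,0],[-100,-32,0],[-100,32,0],[81,0,16.5],[-81,0,16.5],[124,16,38.5]],n([(100,30),(32,135),(405,290),(350,385),(183,158),(383,325),(120,130)],5,[315,132]),[.6,-.25,.9])
print(c,r)
R,t=crad(c)
q=proj(S,np.array([[146,-32,0],[146,32,0],[-100,-32,0],[-100,32,0],[81,0,0],[81,0,16.5]])/1e3@R.T+t)
print("scene crop",((q-[300,165])*5+[450,0]))
q=proj(T,np.array([[81,0,0],[-81,0,0],[124,16,0]])/1e3@R.T+t)
print("top crop",((q-[315,132])*5))
# tip
print(proj(T,(np.array([124,64,10])/1e3)@R.T+t)*5-5*np.array([315,132]))
E
```

```text
[0.5195 0.0835 1.4881] [[ 0.0361  0.3577]
 [ 0.0107  0.2912]
 [-0.3501 -0.3362]
 [-0.0004 -0.3637]
 [ 0.2127  0.116 ]
 [ 0.0845 -0.0601]]
[ 0.5725 -0.3119  1.0361] [[ 0.0993 -1.4885]
 [ 0.1234  0.2517]
 [ 0.4913 -0.9253]
 [-0.1796  0.8145]
 [-1.1459 -0.2819]
 [-0.888  -0.0612]
 [ 1.7257  2.2095]]
scene crop [[548.5632  40.9598]
 [460.797   62.7246]
 [753.5039 375.3742]
 [661.6302 407.0659]
 [555.1724 135.2307]
 [564.1502 119.3121]]
top crop [[154.6794 150.9208]
 [355.0444 317.1026]
 [ 79.0584 130.8465]]
[[ 39.7685 219.3176]]
```

Emit:
{"api": "play_rows", "payload": {
  "rows": [
    {"dr": [0,0,-6.93]},
    {"dr": [0,0,-6.93]},
    {"dr": [0,0,-6.93]},
    {"dr": [0,0,-6.93]},
    {"dr": [0,0,-6.93]},
    {"dr": [0,0,-6.93]},
    {"dr": [0,0,-6.93]},
    {"dr": [0,0,-6.93]},
    {"dr": [0,0,-6.93]},
    {"xyz": [37,14.4,0]},
    {"xyz": [37,14.4,0]},
    {"xyz": [37,14.4,0]}
  ]
}}

```text
invalid input
```

Emit:
{"api": "play_rows", "payload": {
  "rows": [
    {"xyz": [37,14.4,0]},
    {"xyz": [37,14.4,0]},
    {"xyz": [37,14.4,0]},
    {"xyz": [37,14.4,0]},
    {"xyz": [37,14.4,0]},
    {"xyz": [37,14.4,0]},
    {"xyz": [37,14.4,0]},
    {"xyz": [37,14.4,0]},
    {"xyz": [37,14.4,0]},
    {"xyz": [37,14.4,0]},
    {"xyz": [37,14.4,0]},
    {"xyz": [37,14.4,0]}
  ]
}}

```text
invalid input
```

Every row apparently needs all three fields.

Emit:
{"api": "play_rows", "payload": {
  "rows": [
    {"xyz": [0,0,0],"dr": [0,0,-6.93],"claw": 85},
    {"xyz": [0,0,0],"dr": [0,0,-6.93],"claw": 85},
    {"xyz": [0,0,0],"dr": [0,0,-6.93],"claw": 85},
    {"xyz": [0,0,0],"dr": [0,0,-6.93],"claw": 85},
    {"xyz": [0,0,0],"dr": [0,0,-6.93],"claw": 85},
    {"xyz": [0,0,0],"dr": [0,0,-6.93],"claw": 85},
    {"xyz": [0,0,0],"dr": [0,0,-6.93],"claw": 85},
    {"xyz": [0,0,0],"dr": [0,0,-6.93],"claw": 85},
    {"xyz": [0,0,0],"dr": [0,0,-6.93],"claw": 85},
    {"xyz": [37,14.4,0],"dr": [0,0,0],"claw": 85},
    {"xyz": [37,14.4,0],"dr": [0,0,0],"claw": 85},
    {"xyz": [37,14.4,0],"dr": [0,0,0],"claw": 85}
  ],
  "grip_force": 40
}}

```text
t: 1.2
tool_pos: [0.276, -0.4216, 0.2308]
orientation: [-0.0, 0.736, 0.677, 0.0]
wrist_force: [0.6, 0.2, 0.1]
gripper_width: 0.085
finger_force: 0.0
```

Emit:
{"api": "play_rows", "payload": {
  "rows": [
    {"xyz": [37,14.4,0],"dr": [0,0,0],"claw": 85},
    {"xyz": [37,14.4,0],"dr": [0,0,0],"claw": 85},
    {"xyz": [37,14.4,0],"dr": [0,0,0],"claw": 85},
    {"xyz": [37,14.4,0],"dr": [0,0,0],"claw": 85},
    {"xyz": [37,14.4,0],"dr": [0,0,0],"claw": 85},
    {"xyz": [37,14.4,0],"dr": [0,0,0],"claw": 85},
    {"xyz": [37,14.4,0],"dr": [0,0,0],"claw": 85},
    {"xyz": [37,14.4,0],"dr": [0,0,0],"claw": 85},
    {"xyz": [37,14.4,0],"dr": [0,0,0],"claw": 85},
    {"xyz": [37,14.4,0],"dr": [0,0,0],"claw": 85},
    {"xyz": [37,14.4,0],"dr": [0,0,0],"claw": 85},
    {"xyz": [37,14.4,0],"dr": [0,0,0],"claw": 85}
  ]
}}

```text
t: 2.2
tool_pos: [0.4851, 0.0077, 0.2314]
orientation: [0.0, 0.736, 0.677, 0.0]
wrist_force: [0.4, -0.3, -0.0]
gripper_width: 0.0851
finger_force: 0.0
```

```bash
cat >> h.py <<'E'
def plan(Rt,pt,robot):
    s=robot.sense();q=s["orientation"];R=Ro.from_quat([q[1],q[2],q[3],q[0]]).as_matrix()
    return R,R.T@(pt-s["tool_pos"])*1e3,np.degrees(Ro.from_matrix(R.T@Rt).as_rotvec())
E
python3 - <<'E'
from h import *
from rig import robot
import cv2
T=robot.capture("top");S=robot.capture("scene");pickle.dump((T,S),open("caps2.pkl","wb"))
def cr(f,x,y,w,h,k): return cv2.resize(f[y:y+h,x:x+w,::-1],(w*k,h*k),interpolation=cv2.INTER_CUBIC)
R,t=crad([.5725,-.3119,1.0361])
k=7
a=cr(T["frame"],318,133,80,82,k)[:,:];b=cr(S["frame"],300,165,34,84,k)
cv2.imwrite("pics/c.png",np.hstack([a,b])); print(a.shape,b.shape)
E
```

```text
Traceback (most recent call last):
ValueError: all the input array dimensions except for the concatenation axis must match exactly, but along dimension 0, the array at index 0 has size 574 and the array at index 1 has size 588
```

Run:
```python
from h import *
import cv2
T,S=pickle.load(open("caps2.pkl","rb"))
def cr(f,x,y,w,h,k): return cv2.resize(f[y:y+h,x:x+w,::-1],(w*k,h*k),interpolation=cv2.INTER_CUBIC)
a=cr(T["frame"],318,135,66,82,6);b=cr(S["frame"],300,165,66,82,6)
cv2.imwrite("pics/c.png",np.hstack([a,b]))
```

```text
(no output)
```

View pics/c.png

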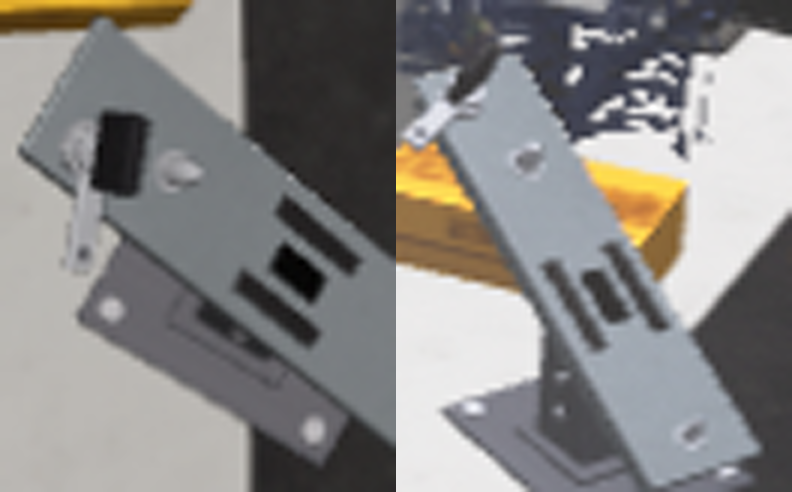

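Crop c gives these points:
- **Top half:** corners at (98,18) and (20,150), head pin base at (172,168) and tip at (200,172).
- **Scene half (x minus 396):** head pin base at (131,162), foot pin base at (293,435), corners at (119,53), (364,450) and (260,487).
- **Latch:** the bar is already part turned. Its tip is at (80,270) in the top half.

Run:
```python
from h import *
from rig import robot
np.set_printoptions(precision=4,suppress=True)
T,S=pickle.load(open("caps2.pkl","rb"))
n=lambda L,k,o:(np.array(L)+.5)/k-.5+o
A=np.array([[146,-32,0],[146,32,0],[81,0,0],[81,0,16.5],[-100,-32,0],[-100,32,-3],[-81,0,16.5],[-81,0,0]])/1e3
a=np.vstack([n([(98,18),(20,150),(172,167),(199,172)],6,[318,135]),n([(405,290),(350,387),(381,325),(357,321)],5,[315,132])])
B=np.array([[146,-32,0],[81,0,0],[-81,0,0],[-100,-32,0],[-100,32,-3]])/1e3
b=n([(119,53),(131,162),(293,435),(364,450),(260,487)],6,[300,165])
def r(p,w=(1,1)):
    R,t=crad(p); return np.r_[w[0]*(proj(T,A@R.T+t)-a).ravel(),w[1]*(proj(S,B@R.T+t)-b).ravel()]
for w in((1,0),(0,1),(1,1)):
    s=least_squares(r,[.57,-.31,1.03],args=(w,),loss="soft_l1");print(s.x)
print(r(s.x).reshape(-1,2))
# terminal in scene as check of the two cameras' agreement (top fit from before)
R,t=term([.5195,.0835,1.4881]);print(proj(S,np.array([[96,-25,5],[-96,-25,5],[-96,25,5],[96,25,5]])/1e3@R.T+t))
Rt=R@np.diag([1,-1,-1.]);print(plan(Rt,t+[0,0,.06],robot)[1:])
```

```text
[ 0.5714 -0.3122  1.0454]
[ 0.5752 -0.3112  1.0454]
[ 0.5719 -0.3122  1.0465]
[[ 0.5309 -0.8247]
 [ 0.1925  0.0737]
 [-0.322   0.2723]
 [-0.6857  0.15  ]
 [ 0.6722 -1.0493]
 [-0.5459  0.192 ]
 [-0.2071 -0.0942]
 [ 0.2711 -0.3839]
 [-0.1042 -0.0817]
 [-0.5696  0.6242]
 [ 0.0299  0.4754]
 [ 0.6624  0.4839]
 [-0.6265  1.2831]]
[[202.2558 202.3074]
 [244.0296 218.2515]
 [234.1389 224.8263]
 [192.091  207.9837]]
(array([ 74.6392,  26.2566, 171.6345]), array([ 0.1182, -0.1517,  0.3715]))
```

Emit:
{"api": "play_rows", "payload": {
  "rows": [
    {"xyz": [37.3,13.1,0],"dr": [0,0,0.19],"claw": 85},
    {"xyz": [37.3,13.1,20],"dr": [0,0,0.19],"claw": 85},
    {"xyz": [0,0,35],"dr": [0,0,0],"claw": 85},
    {"xyz": [0,0,35],"dr": [0,0,0],"claw": 85},
    {"xyz": [0,0,35],"dr": [0,0,0],"claw": 85},
    {"xyz": [0,0,35],"dr": [0,0,0],"claw": 85},
    {"xyz": [0,0,25],"dr": [0,0,0],"claw": 85},
    {"xyz": [0,0,20],"dr": [0,0,0],"claw": 85},
    {"xyz": [0,0,15],"dr": [0,0,0],"claw": 85},
    {"xyz": [0,0,7],"dr": [0,0,0],"claw": 85},
    {"xyz": [0,0,0],"dr": [0,0,0],"claw": 85}
  ]
}}

```text
t: 3.22
tool_pos: [0.5147, 0.0749, 0.0039]
orientation: [-0.001, 0.738, 0.675, -0.002]
wrist_force: [0.1, -0.9, -0.2]
gripper_width: 0.0852
finger_force: 0.0
```

Emit:
{"api": "play_rows", "payload": {
  "rows": [
    {"xyz": [0,0,0],"dr": [0,0,0],"claw": 40},
    {"xyz": [0,0,0],"dr": [0,0,0],"claw": 40},
    {"xyz": [0,0,0],"dr": [0,0,0],"claw": 40},
    {"xyz": [0,0,0],"dr": [0,0,0],"claw": 40},
    {"xyz": [0,0,0],"dr": [0,0,0],"claw": 40},
    {"xyz": [0,0,0],"dr": [0,0,0],"claw": 40},
    {"xyz": [0,0,0],"dr": [0,0,0],"claw": 40},
    {"xyz": [0,0,0],"dr": [0,0,0],"claw": 40}
  ],
  "grip_force": 50
}}

```text
t: 3.88
tool_pos: [0.5181, 0.0756, 0.0072]
orientation: [0.001, 0.738, 0.675, 0.002]
wrist_force: [0.0, -0.2, 6.4]
gripper_width: 0.0529
finger_force: 53.8
```

Emit:
{"api": "play_rows", "payload": {
  "rows": [
    {"xyz": [0,0,0],"dr": [0,0,0],"claw": 70},
    {"xyz": [0,0,0],"dr": [0,0,0],"claw": 70},
    {"xyz": [0,0,0],"dr": [0,0,0],"claw": 70},
    {"xyz": [4,0,-3],"dr": [0,0,0],"claw": 70},
    {"xyz": [4,0,-3],"dr": [0,0,0],"claw": 70},
    {"xyz": [0,0,0],"dr": [0,0,0],"claw": 70},
    {"xyz": [0,0,0],"dr": [0,0,0],"claw": 70}
  ]
}}

```text
t: 4.47
tool_pos: [0.5171, 0.0841, 0.0117]
orientation: [0.0, 0.738, 0.675, 0.0]
wrist_force: [0.1, 0.1, -0.3]
gripper_width: 0.07
finger_force: 0.0
```

Run:
```python
from h import *
from rig import robot
import cv2
s=robot.sense();print(s["tool_pos"],s["orientation"],s["wrist_force"],s["gripper_width"])
T=robot.capture("top");S=robot.capture("scene");pickle.dump((T,S),open("caps3.pkl","wb"))
def cr(f,x,y,w,h,k): return cv2.resize(f[y:y+h,x:x+w,::-1],(w*k,h*k),interpolation=cv2.INTER_CUBIC)
cv2.imwrite("pics/d.png",np.vstack([cr(T["frame"],170,175,100,50,6),cr(S["frame"],170,180,100,50,6)]))
```

```text
[0.51714465 0.08406089 0.01173557] [1.84732505e-04 7.37636136e-01 6.75198365e-01 2.54389970e-04] [ 0.10827712  0.1243594  -0.26769963] 0.07004472896191238
```

View pics/d.png

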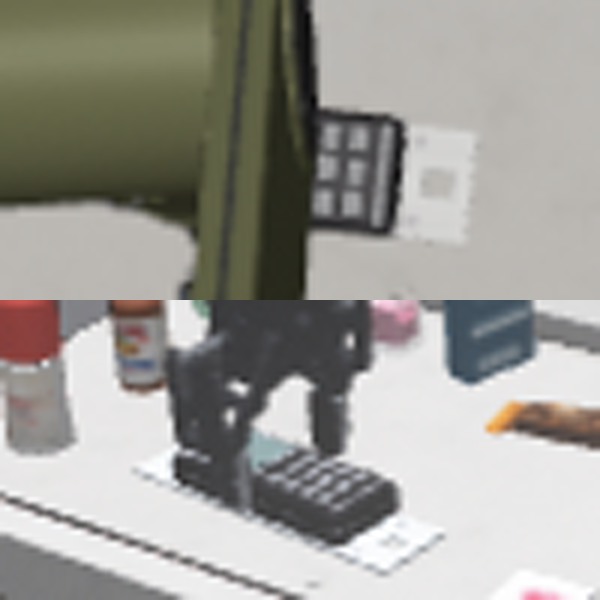

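The terminal is undisturbed between the open fingers and about centred. The foot plate corners are at (475,130) and (465,243) in the top half. Closing now.

Emit:
{"api": "play_rows", "payload": {
  "rows": [
    {"xyz": [0,0,0],"dr": [0,0,0],"claw": 45},
    {"xyz": [0,0,0],"dr": [0,0,0],"claw": 45},
    {"xyz": [0,0,0],"dr": [0,0,0],"claw": 45},
    {"xyz": [0,0,0],"dr": [0,0,0],"claw": 45},
    {"xyz": [0,0,0],"dr": [0,0,0],"claw": 45}
  ],
  "grip_force": 60
}}

```text
t: 4.98
tool_pos: [0.5173, 0.0836, 0.012]
orientation: [0.0, 0.738, 0.675, 0.0]
wrist_force: [0.2, -0.4, 5.6]
gripper_width: 0.0525
finger_force: 63.3
```

Emit:
{"api": "play_rows", "payload": {
  "rows": [
    {"xyz": [0,0,-5],"dr": [0,0,0],"claw": 45},
    {"xyz": [0,0,-20],"dr": [0,0,0],"claw": 45},
    {"xyz": [0,0,-35],"dr": [0,0,0],"claw": 45},
    {"xyz": [0,0,-35],"dr": [0,0,0],"claw": 45},
    {"xyz": [0,0,-35],"dr": [0,0,0],"claw": 45},
    {"xyz": [0,0,-35],"dr": [0,0,0],"claw": 45},
    {"xyz": [0,0,-35],"dr": [0,0,0],"claw": 45},
    {"xyz": [0,0,-30],"dr": [0,0,0],"claw": 45},
    {"xyz": [0,0,-20],"dr": [0,0,0],"claw": 45},
    {"xyz": [0,0,0],"dr": [0,0,0],"claw": 45}
  ]
}}

```text
t: 5.82
tool_pos: [0.5192, 0.0838, 0.2662]
orientation: [0.003, 0.738, 0.675, 0.003]
wrist_force: [0.8, 0.2, -2.6]
gripper_width: 0.0524
finger_force: 64.2
```

Run:
```python
from h import *
from rig import robot
np.set_printoptions(precision=4,suppress=True)
s=robot.sense();print(s["tool_pos"],s["orientation"],s["wrist_force"],s["gripper_width"],s["q"])
R,t=crad([.572,-.312,1.0465]); Rt=R@np.diag([1,-1,-1.])
# tool at terminal x=0,z=11.7mm ; hover 80mm off face
print(plan(Rt,t+R@[0,0,.08+.0117],robot)[1:],t+R@[0,0,.0917])
```

```text
[0.5192 0.0838 0.2662] [0.0027 0.7379 0.6749 0.0034] [ 0.7579  0.1799 -2.5537] 0.052386586135823934 [ 0.0796  0.2077  1.5571 -0.      1.368   0.1688]
(array([-431.2106,   67.6128,   96.7137]), array([-6.0675, 29.3322, 24.4755])) [ 0.549  -0.3517  0.1694]
```

Emit:
{"api": "play_rows", "payload": {
  "rows": [
    {"xyz": [-20,3,0],"dr": [0,0,0],"claw": 45},
    {"xyz": [-37,6,0],"dr": [0,0,0],"claw": 45},
    {"xyz": [-37,6,0],"dr": [0,0,0],"claw": 45},
    {"xyz": [-37,6,0],"dr": [0,0,0],"claw": 45},
    {"xyz": [-37,6,0],"dr": [0,0,0],"claw": 45},
    {"xyz": [-37,6,0],"dr": [0,0,0],"claw": 45},
    {"xyz": [-37,6,0],"dr": [0,0,0],"claw": 45},
    {"xyz": [-37,6,0],"dr": [0,0,0],"claw": 45},
    {"xyz": [-37,6,0],"dr": [0,0,0],"claw": 45},
    {"xyz": [-37,6,0],"dr": [0,0,0],"claw": 45},
    {"xyz": [-37,6,0],"dr": [0,0,0],"claw": 45},
    {"xyz": [-37,6,0],"dr": [0,0,0],"claw": 45}
  ]
}}

```text
t: 6.82
tool_pos: [0.5461, -0.3489, 0.2585]
orientation: [-0.002, 0.738, 0.675, -0.0]
wrist_force: [0.4, 0.7, -2.4]
gripper_width: 0.0524
finger_force: 64.1
```

Emit:
{"api": "play_rows", "payload": {
  "rows": [
    {"xyz": [0,0,0],"dr": [0,0,6.1],"claw": 45},
    {"xyz": [0,0,0],"dr": [0,0,6.1],"claw": 45},
    {"xyz": [0,0,0],"dr": [0,0,6.1],"claw": 45},
    {"xyz": [0,0,0],"dr": [0,0,6.1],"claw": 45},
    {"xyz": [0,0,0],"dr": [0,6,0],"claw": 45},
    {"xyz": [0,0,0],"dr": [0,6,0],"claw": 45},
    {"xyz": [0,0,0],"dr": [0,6,0],"claw": 45},
    {"xyz": [0,0,0],"dr": [0,6,0],"claw": 45},
    {"xyz": [0,0,0],"dr": [0,6,0],"claw": 45},
    {"xyz": [0,0,0],"dr": [0,0,0],"claw": 45},
    {"xyz": [0,0,0],"dr": [0,0,0],"claw": 45}
  ]
}}

```text
t: 7.73
tool_pos: [0.5457, -0.3488, 0.2579]
orientation: [-0.133, 0.836, 0.484, 0.222]
wrist_force: [-0.1, 0.3, -2.7]
gripper_width: 0.0522
finger_force: 64.1
```

```bash
cat > st.py <<'E'
import sys
from h import *
from rig import robot
np.set_printoptions(precision=4,suppress=True)
s=robot.sense();print(s["tool_pos"],s["wrist_force"],s["ft_torque"],s["gripper_width"],s["q"])
R,t=crad([.572,-.312,1.0465]); Rt=R@np.diag([1,-1,-1.])
a=[float(v)/1e3 for v in sys.argv[1:4]]
print(plan(Rt,t+R@a,robot)[1:]); q=s["orientation"]
print("tool in cradle mm",(R.T@(s["tool_pos"]-t))*1e3, np.degrees((Ro.from_matrix(Rt.T)*Ro.from_quat(np.r_[q[1:],q[0]])).as_rotvec()))
E
python3 st.py 0 0 71.7
```

```text
[ 0.5457 -0.3488  0.2579] [-0.0975  0.2773 -2.6638] [-0.3907  0.2755 -0.0304] 0.05215461344072831 [-0.9043  0.4749  1.2906  0.4791  1.5927 -0.4265]
(array([-44.9196,   5.1118,  96.1502]), array([-0.4867,  0.0218,  0.1069]))
tool in cradle mm [ 44.9472   4.3787 167.8735] [ 0.4867 -0.0218 -0.1069]
```

Emit:
{"api": "play_rows", "payload": {
  "rows": [
    {"xyz": [-15,1.7,20],"dr": [-0.16,0,0.04],"claw": 45},
    {"xyz": [-15,1.7,30],"dr": [-0.16,0,0.04],"claw": 45},
    {"xyz": [-15,1.7,30],"dr": [-0.16,0,0.04],"claw": 45},
    {"xyz": [0,0,25],"dr": [0,0,0],"claw": 45},
    {"xyz": [0,0,11],"dr": [0,0,0],"claw": 45},
    {"xyz": [0,0,0],"dr": [0,0,0],"claw": 45},
    {"xyz": [0,0,0],"dr": [0,0,0],"claw": 45}
  ]
}}

```text
t: 8.32
tool_pos: [0.5627, -0.3329, 0.1391]
orientation: [-0.127, 0.835, 0.486, 0.225]
wrist_force: [-0.5, 0.3, -2.0]
gripper_width: 0.0525
finger_force: 64.1
```

```bash
python3 st.py 0 0 51.7
python3 - <<'E'
from h import *
from rig import robot
import cv2
T=robot.capture("top");S=robot.capture("scene");pickle.dump((T,S),open("caps4.pkl","wb"))
def cr(f,x,y,w,h,k): return cv2.resize(f[y:y+h,x:x+w,::-1],(w*k,h*k),interpolation=cv2.INTER_CUBIC)
cv2.imwrite("pics/e.png",np.hstack([cr(T["frame"],320,125,80,100,5),cr(S["frame"],300,150,80,100,5)]))
E
```

```text
[ 0.5627 -0.3329  0.1391] [-0.5406  0.3002 -2.0058] [-0.4099  0.2465 -0.0149] 0.052520991655031254 [-0.8723  0.5693  1.441   0.5028  1.3522 -0.522 ]
(array([-4.8159, -2.4436,  2.1544]), array([0.1554, 0.039 , 0.4691]))
tool in cradle mm [ 4.8372 -2.3982 53.8576] [-0.1554 -0.039  -0.4691]
```

View pics/e.png

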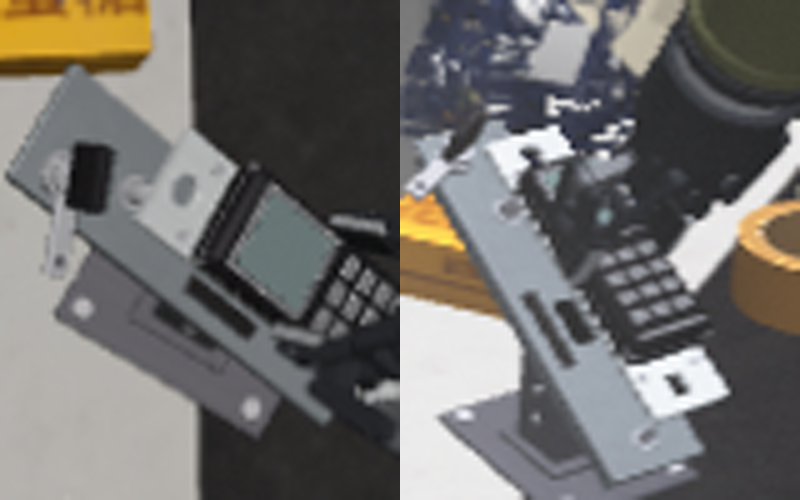

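In picture e the terminal hovers over the cradle. In the top half the head hole is at (184,188) and a plate corner at (190,128). In the scene half (x minus 400) the slot is at (280,383), the foot corners at (331,383) and (257,417), and the head corner at (163,127). Next I'll fit the terminal's pose in the hand.

Run:
```python
from h import *
from rig import robot
np.set_printoptions(precision=3,suppress=True)
T,S=pickle.load(open("caps4.pkl","rb"))
n=lambda L,k,o:(np.array(L)+.5)/k-.5+o
A=np.array([[96,-25,5],[81,0,3],[65,-27,27]])/1e3
a=n([(190,128),(184,188),(256,163)],5,[320,125])
B=np.array([[-81,0,3],[-96,-25,4],[-96,25,2],[96,-25,4]])/1e3
b=n([(280,383),(331,383),(257,417),(163,127)],5,[300,150])
s=robot.sense();q=s["orientation"];Rt=Ro.from_quat(np.r_[q[1:],q[0]]).as_matrix();pt=s["tool_pos"]
Rc,tc=crad([.572,-.312,1.0465])
def pose(v):
    R=Rt@np.diag([1,-1,-1.])@Ro.from_rotvec([0,v[3],v[4]]).as_matrix()
    return R,pt+Rt@v[:3]
def r(v,w=(1,1)):
    R,t=pose(v)
    return np.r_[w[0]*(proj(T,A@R.T+t)-a).ravel(),w[1]*(proj(S,B@R.T+t)-b).ravel(),(v-[0,0,.012,0,0])/[.02,.002,.004,.03,.03]*.5]
for w in((1,0),(0,1),(1,1)):
    o=least_squares(r,[0,0,.012,0,0],args=(w,),loss="soft_l1").x;R,t=pose(o)
    print("offset in tool mm",o[:3]*1e3,np.degrees(o[3:]),"| term in cradle",Rc.T@(t-tc)*1e3,np.degrees(Ro.from_matrix(Rc.T@R).as_rotvec()))
print(r(o)[:14].reshape(-1,2))
```

```text
offset in tool mm [ 1.705 -0.502 14.091] [0.489 0.374] | term in cradle [ 6.02  -3.312 41.791] [-0.381  0.589  0.87 ]
offset in tool mm [2.077 1.716 9.039] [ 1.534 -1.451] | term in cradle [ 6.419 -5.493 46.857] [-0.387  1.628 -0.959]
offset in tool mm [ 2.7   -0.512 10.122] [1.722 0.391] | term in cradle [ 7.02  -3.267 45.758] [-0.386  1.822  0.883]
[[-0.121 -0.379]
 [-0.219  0.144]
 [ 1.8   -0.327]
 [-0.062 -0.471]
 [ 0.028  1.185]
 [ 0.112  0.027]
 [-2.392  0.03 ]]
```

Emit:
{"api": "play_rows", "payload": {
  "rows": [
    {"xyz": [-3.3,-1.6,0],"dr": [0,0,0.3],"claw": 45},
    {"xyz": [-3.3,-1.6,0],"dr": [0,0,0.3],"claw": 45},
    {"xyz": [0,0,7],"dr": [0,0,0],"claw": 45},
    {"xyz": [0,0,7],"dr": [0,0,0],"claw": 45},
    {"xyz": [0,0,6],"dr": [0,0,0],"claw": 45},
    {"xyz": [0,0,0],"dr": [0,0,0],"claw": 45},
    {"xyz": [0,0,0],"dr": [0,0,0],"claw": 45}
  ]
}}

```text
t: 9.0
tool_pos: [0.5611, -0.328, 0.1171]
orientation: [-0.129, 0.838, 0.48, 0.225]
wrist_force: [0.4, -0.5, -2.6]
gripper_width: 0.0522
finger_force: 64.1
```

```bash
python3 st.py -2.5 0 12
python3 - <<'E'
from h import *
from rig import robot
import cv2
T=robot.capture("top");S=robot.capture("scene");pickle.dump((T,S),open("caps5.pkl","wb"))
def cr(f,x,y,w,h,k): return cv2.resize(f[y:y+h,x:x+w,::-1],(w*k,h*k),interpolation=cv2.INTER_CUBIC)
cv2.imwrite("pics/f.png",np.hstack([cr(T["frame"],325,138,50,60,8),np.vstack([cr(S["frame"],305,165,50,30,8),cr(S["frame"],335,220,50,30,8)])]))
E
```

```text
[ 0.5611 -0.328   0.1171] [ 0.4421 -0.4894 -2.5676] [-0.4522  0.3064  0.0031] 0.05223959914261159 [-0.8699  0.5872  1.4722  0.5101  1.3096 -0.5317]
(array([ 0.6938,  1.4013, 21.1475]), array([ 0.1134, -0.0412, -0.2867]))
tool in cradle mm [-3.2019  1.4467 33.1442] [-0.1134  0.0412  0.2867]
```

View pics/f.png

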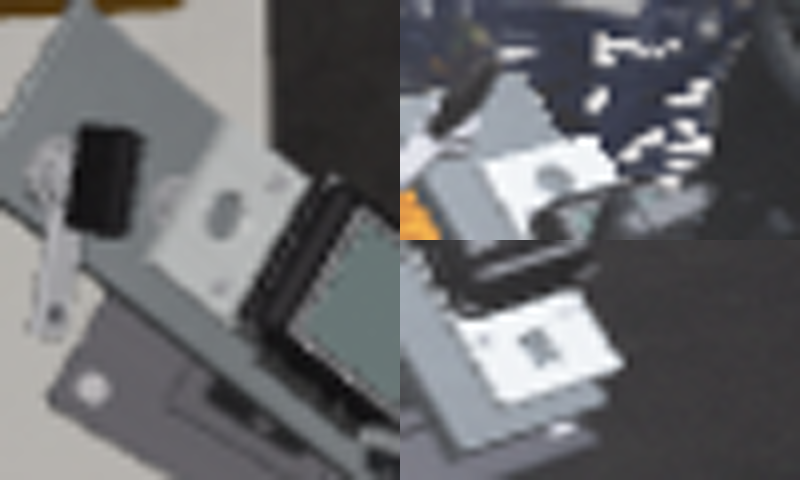

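Run:
```python
from h import *
np.set_printoptions(precision=2,suppress=True)
T,S=pickle.load(open("caps5.pkl","rb"))
n=lambda L,k,o:(np.array(L)+.5)/k-.5+o
D=[(T,[.5714,-.3122,1.0454],[[81,0,3.5],[96,-25,5],[96,25,5]],n([(224,214),(225,120),(148,257)],8,[325,138])),
(S,[.5752,-.3112,1.0454],[[81,0,3.5],[96,25,5]],n([(153,178),(88,163)],8,[305,165])),
(S,[.5752,-.3112,1.0454],[[-81,0,3.5],[-96,-25,4],[-96,25,4]],n([(140,107),(224,126),(106,164)],8,[335,220]))]
def res(v,ds):
    o=[]
    for c,p,P,uv in ds:
        R,t=crad(p); X=np.array(P)/1e3@Ro.from_rotvec([0,v[4]/57.3,v[3]/57.3]).as_matrix().T+v[:3]/1e3
        o.append((proj(c,X@R.T+t)-uv).ravel())
    return np.concatenate(o)
for ds in (D[:1],D[1:],D):
  for z in (19,21.,23):
    f=lambda v:np.r_[res(v,ds),(v[2]-z)/.5,v[3]/1.,v[4]/1.]
    o=least_squares(f,[0,0,z,0,0],loss="soft_l1");print(z,o.x,o.cost)
print(res(o.x,D).reshape(-1,2))
```

```text
19 [-1.63  0.4  19.    0.02  0.05] 0.5170712841571301
21.0 [-0.24  1.03 21.    0.02  0.06] 0.5365991625496342
23 [ 1.15  1.65 23.    0.02  0.06] 0.5573770741539827
19 [-0.67 -2.13 19.   -0.1  -0.18] 0.5602258287655133
21.0 [-1.49 -0.7  21.   -0.11 -0.15] 0.5307122364744146
23 [-2.32  0.74 23.   -0.13 -0.11] 0.5181015922613073
19 [-1.1  -0.75 19.07  0.33 -0.14] 1.6289847661884636
21.0 [-1.2   0.11 20.97  0.12  0.1 ] 1.4640858508253871
23 [-1.31  0.93 22.86 -0.08  0.34] 2.1140970865780293
[[ 0.1   0.25]
 [ 1.36 -0.25]
 [ 0.67  0.59]
 [ 0.19  0.24]
 [-1.   -0.26]
 [ 0.1  -0.26]
 [-0.38 -0.67]
 [-0.06 -0.43]]
```

Emit:
{"api": "play_rows", "payload": {
  "rows": [
    {"xyz": [0.9,0.2,1],"dr": [0,0,0],"claw": 45},
    {"xyz": [0,0,2],"dr": [0,0,0],"claw": 45},
    {"xyz": [0,0,2],"dr": [0,0,0],"claw": 45},
    {"xyz": [0,0,2],"dr": [0,0,0],"claw": 45},
    {"xyz": [0,0,1.5],"dr": [0,0,0],"claw": 45},
    {"xyz": [0,0,0],"dr": [0,0,0],"claw": 45},
    {"xyz": [0,0,0],"dr": [0,0,0],"claw": 45}
  ]
}}

```text
t: 9.68
tool_pos: [0.564, -0.3244, 0.1109]
orientation: [-0.128, 0.838, 0.48, 0.225]
wrist_force: [-0.2, -0.2, -3.1]
gripper_width: 0.0523
finger_force: 64.1
```

```bash
python3 st.py -2.5 0 12
```

```text
[ 0.564  -0.3244  0.1109] [-0.2141 -0.1966 -3.1071] [-0.4384  0.2722  0.0493] 0.052310072458479136 [-0.8632  0.5925  1.4803  0.5139  1.2935 -0.5337]
(array([-0.1598,  0.6684, 13.4427]), array([ 0.1925, -0.0083, -0.2583]))
tool in cradle mm [-2.339   0.7128 25.4404] [-0.1925  0.0083  0.2583]
```

Emit:
{"api": "play_rows", "payload": {
  "rows": [
    {"xyz": [0,0,1],"dr": [0,0,0],"claw": 45},
    {"xyz": [0,0,1],"dr": [0,0,0],"claw": 45},
    {"xyz": [0,0,1],"dr": [0,0,0],"claw": 45},
    {"xyz": [0,0,1],"dr": [0,0,0],"claw": 45},
    {"xyz": [0,0,0],"dr": [0,0,0],"claw": 45},
    {"xyz": [0,0,0],"dr": [0,0,0],"claw": 45}
  ]
}}

```text
t: 10.18
tool_pos: [0.565, -0.3227, 0.1075]
orientation: [-0.128, 0.838, 0.48, 0.225]
wrist_force: [-0.4, -0.3, -2.4]
gripper_width: 0.0522
finger_force: 64.1
```

```bash
python3 st.py -2.5 0 12
```

```text
[ 0.565  -0.3227  0.1075] [-0.3646 -0.2798 -2.3707] [-0.3863  0.2025 -0.0151] 0.05223330388357827 [-0.8604  0.5956  1.4846  0.5157  1.2858 -0.5353]
(array([-0.1472,  0.6202,  9.5101]), array([ 0.2013, -0.006 , -0.2579]))
tool in cradle mm [-2.3509  0.653  21.5079] [-0.2013  0.006   0.2579]
```

Still free, with the noses apparently in the holes. Continuing down.

Emit:
{"api": "play_rows", "payload": {
  "rows": [
    {"xyz": [0,0,1],"dr": [0,0,0],"claw": 45},
    {"xyz": [0,0,1],"dr": [0,0,0],"claw": 45},
    {"xyz": [0,0,1],"dr": [0,0,0],"claw": 45},
    {"xyz": [0,0,1],"dr": [0,0,0],"claw": 45},
    {"xyz": [0,0,0],"dr": [0,0,0],"claw": 45},
    {"xyz": [0,0,0],"dr": [0,0,0],"claw": 45}
  ]
}}

```text
t: 10.68
tool_pos: [0.5661, -0.321, 0.104]
orientation: [-0.128, 0.838, 0.48, 0.225]
wrist_force: [0.3, 0.4, -2.9]
gripper_width: 0.0527
finger_force: 64.1
```

```bash
python3 st.py -2.5 0 12
```

```text
[ 0.5661 -0.321   0.104 ] [ 0.265   0.4098 -2.8578] [-0.432   0.2292 -0.0297] 0.05266130756911431 [-0.8576  0.5988  1.4889  0.5176  1.2781 -0.5369]
(array([-0.1558,  0.6229,  5.4947]), array([ 0.2003, -0.007 , -0.258 ]))
tool in cradle mm [-2.3421  0.6414 17.4925] [-0.2003  0.007   0.258 ]
```

Emit:
{"api": "play_rows", "payload": {
  "rows": [
    {"xyz": [0,0,1],"dr": [0,0,0],"claw": 45},
    {"xyz": [0,0,1],"dr": [0,0,0],"claw": 45},
    {"xyz": [0,0,1],"dr": [0,0,0],"claw": 45},
    {"xyz": [0,0,0],"dr": [0,0,0],"claw": 45},
    {"xyz": [0,0,0],"dr": [0,0,0],"claw": 45}
  ]
}}

```text
t: 11.1
tool_pos: [0.5668, -0.3197, 0.1014]
orientation: [-0.128, 0.838, 0.48, 0.225]
wrist_force: [-1.1, -0.0, -1.7]
gripper_width: 0.0525
finger_force: 64.1
```

```bash
python3 st.py -2.5 0 12
```

```text
[ 0.5668 -0.3197  0.1014] [-1.138  -0.0206 -1.7209] [-0.4243  0.2376 -0.0342] 0.05253269760653048 [-0.8554  0.6012  1.492   0.519   1.2724 -0.5381]
(array([-0.1853,  0.6407,  2.4803]), array([ 0.1972, -0.0092, -0.256 ]))
tool in cradle mm [-2.3122  0.6484 14.4782] [-0.1972  0.0092  0.256 ]
```

Emit:
{"api": "play_rows", "payload": {
  "rows": [
    {"xyz": [0,0,1],"dr": [0,0,0],"claw": 45},
    {"xyz": [0,0,1],"dr": [0,0,0],"claw": 45},
    {"xyz": [0,0,0.8],"dr": [0,0,0],"claw": 45},
    {"xyz": [0,0,0],"dr": [0,0,0],"claw": 45},
    {"xyz": [0,0,0],"dr": [0,0,0],"claw": 45}
  ]
}}

```text
t: 11.52
tool_pos: [0.5675, -0.3187, 0.0993]
orientation: [-0.128, 0.838, 0.48, 0.225]
wrist_force: [-1.4, -0.9, -1.4]
gripper_width: 0.0522
finger_force: 64.4
```

```bash
python3 st.py -2.5 0 12
```

```text
[ 0.5675 -0.3187  0.0993] [-1.4357 -0.9495 -1.4214] [-0.3205  0.2453  0.0455] 0.052219135429756564 [-0.8537  0.6031  1.4946  0.5202  1.2672 -0.5393]
(array([-0.1367,  0.5111,  0.0709]), array([ 0.2231,  0.0041, -0.2457]))
tool in cradle mm [-2.3611  0.5108 12.0689] [-0.2231 -0.0041  0.2457]
```

Emit:
{"api": "play_rows", "payload": {
  "rows": [
    {"xyz": [0,0,0.7],"dr": [0,0,0],"claw": 45},
    {"xyz": [0,0,0.8],"dr": [0,0,0],"claw": 45},
    {"xyz": [0,0,0],"dr": [0,0,0],"claw": 45},
    {"xyz": [0,0,0],"dr": [0,0,0],"claw": 45}
  ]
}}

```text
t: 11.85
tool_pos: [0.5675, -0.3187, 0.0992]
orientation: [-0.128, 0.838, 0.481, 0.225]
wrist_force: [-5.1, -2.4, 7.9]
gripper_width: 0.0521
finger_force: 65.4
```

```bash
python3 st.py -2.5 0 12
```

```text
[ 0.5675 -0.3187  0.0992] [-5.1195 -2.4363  7.8818] [-0.0354  0.7194  0.225 ] 0.05214994699220879 [-0.8536  0.6027  1.4952  0.5202  1.2661 -0.5397]
(array([-0.1497,  0.4874,  0.0347]), array([ 0.2626,  0.0304, -0.223 ]))
tool in cradle mm [-2.3484  0.487  12.0324] [-0.2626 -0.0304  0.223 ]
```

It's seated, with firm contact at the expected height. Releasing and backing off along the cradle normal.

Emit:
{"api": "play_rows", "payload": {
  "rows": [
    {"xyz": [0,0,-1],"dr": [0,0,0],"claw": 62},
    {"xyz": [0,0,0],"dr": [0,0,0],"claw": 70},
    {"xyz": [0,0,0],"dr": [0,0,0],"claw": 70},
    {"xyz": [0,0,0],"dr": [0,0,0],"claw": 70},
    {"xyz": [0,0,-8],"dr": [0,0,0],"claw": 70},
    {"xyz": [0,0,-20],"dr": [0,0,0],"claw": 70},
    {"xyz": [0,0,-30],"dr": [0,0,0],"claw": 70},
    {"xyz": [0,0,-30],"dr": [0,0,0],"claw": 70},
    {"xyz": [0,0,-20],"dr": [0,0,0],"claw": 70},
    {"xyz": [0,0,0],"dr": [0,0,0],"claw": 45},
    {"xyz": [0,0,0],"dr": [0,0,0],"claw": 45}
  ]
}}

```text
t: 12.77
tool_pos: [0.5405, -0.3661, 0.1934]
orientation: [-0.127, 0.838, 0.48, 0.225]
wrist_force: [-0.0, -0.1, 0.5]
gripper_width: 0.0471
finger_force: 0.0
```

```bash
python3 st.py 124 16 90
python3 - <<'E'
from h import *
from rig import robot
import cv2
T,S=pickle.load(open("caps2.pkl","rb"))
R,t=crad([.5714,-.3122,1.0454])
for th in(0,.2,.3,.4,.5,.6):
    P=[[124,16,10],[124-48*np.sin(th),16+48*np.cos(th),10],[124,16,38.5]]
    print(th,(proj(T,np.array(P)/1e3@R.T+t)-[318,135])*6+2.5)
T=robot.capture("top");S=robot.capture("scene");pickle.dump((T,S),open("caps6.pkl","wb"))
def cr(f,x,y,w,h,k): return cv2.resize(f[y:y+h,x:x+w,::-1],(w*k,h*k),interpolation=cv2.INTER_CUBIC)
cv2.imwrite("pics/g.png",np.hstack([cr(T["frame"],315,130,80,95,5),cr(S["frame"],300,160,80,95,5)]))
E
```

```text
[ 0.5405 -0.3661  0.1934] [-0.0093 -0.1388  0.4837] [-0.2483  0.1207  0.0342] 0.04705541601709162 [-0.9285  0.5296  1.3621  0.4819  1.4777 -0.5001]
(array([126.4631, -16.533 ,  30.6033]), array([ 0.3827,  0.0634, -0.2208]))
tool in cradle mm [ -2.4915   0.1596 120.8514] [-0.3827 -0.0634  0.2208]
0 [[ 93.81166835 148.95511245]
 [ 33.16347163 253.28030858]
 [136.61790795 156.14703276]]
0.2 [[ 93.81166835 148.95511245]
 [ 50.95380435 263.67543735]
 [136.61790795 156.14703276]]
0.3 [[ 93.81166835 148.95511245]
 [ 60.47371897 267.14163412]
 [136.61790795 156.14703276]]
0.4 [[ 93.81166835 148.95511245]
 [ 70.28077207 269.41422657]
 [136.61790795 156.14703276]]
0.5 [[ 93.81166835 148.95511245]
 [ 80.27577568 270.47899207]
 [136.61790795 156.14703276]]
0.6 [[ 93.81166835 148.95511245]
 [ 90.3590396  270.33373444]
 [136.61790795 156.14703276]]
```

View pics/g.png

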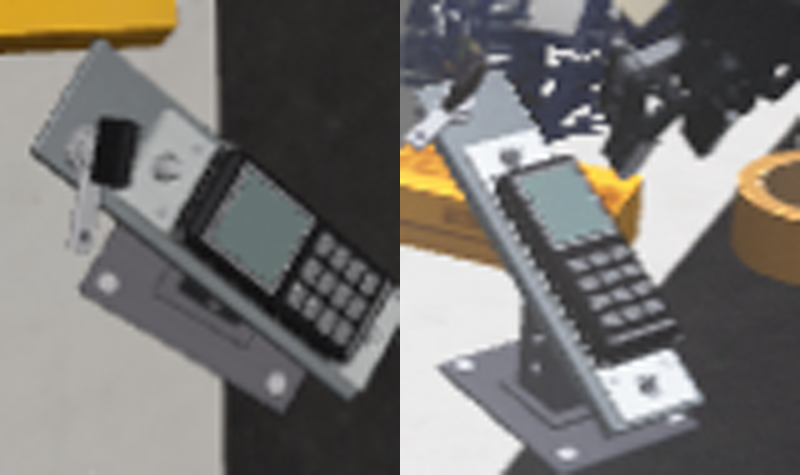

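The terminal lies flat with the head pin through its hole at (167,167) in the top half and the foot pin in the slot at (650,383) in the scene half. The latch bar tip puts the latch at about 0.48 rad. Moving above the latch grip.

Emit:
{"api": "play_rows", "payload": {
  "rows": [
    {"xyz": [31.6,-4.1,0],"dr": [0.1,0,0],"claw": 45},
    {"xyz": [31.6,-4.1,0],"dr": [0.1,0,0],"claw": 45},
    {"xyz": [31.6,-4.1,0],"dr": [0.1,0,0],"claw": 45},
    {"xyz": [31.6,-4.1,0],"dr": [0.1,0,0],"claw": 45},
    {"xyz": [0,0,0],"dr": [0,0,6.23],"claw": 45},
    {"xyz": [0,0,0],"dr": [0,0,6.23],"claw": 45},
    {"xyz": [0,0,0],"dr": [0,0,6.23],"claw": 45},
    {"xyz": [0,0,0],"dr": [0,0,6.23],"claw": 45},
    {"xyz": [0,0,0],"dr": [0,0,6.23],"claw": 45}
  ]
}}

```text
t: 13.62
tool_pos: [0.581, -0.2603, 0.2535]
orientation: [-0.189, 0.936, 0.236, 0.178]
wrist_force: [-0.0, -0.3, -0.2]
gripper_width: 0.045
finger_force: 0.0
```

Emit:
{"api": "play_rows", "payload": {
  "rows": [
    {"xyz": [0,0,0],"dr": [0,0,6.23],"claw": 45},
    {"xyz": [0,0,0],"dr": [0,0,6.23],"claw": 45},
    {"xyz": [0,0,0],"dr": [0,0,6.23],"claw": 45},
    {"xyz": [0,0,0],"dr": [0,0,6.23],"claw": 45},
    {"xyz": [0,0,0],"dr": [0,0,6.23],"claw": 45},
    {"xyz": [0,0,0],"dr": [0,0,0],"claw": 45},
    {"xyz": [0,0,0],"dr": [0,0,0],"claw": 45}
  ]
}}

```text
t: 14.2
tool_pos: [0.5811, -0.261, 0.2539]
orientation: [-0.229, 0.966, -0.02, 0.122]
wrist_force: [0.8, -0.5, 0.5]
gripper_width: 0.0448
finger_force: 0.0
```

```bash
cat > st2.py <<'E'
import sys
from h import *
from rig import robot
np.set_printoptions(precision=3,suppress=True)
th=float(sys.argv[1]);z=float(sys.argv[2])
R,t=crad([.572,-.312,1.0465]); Rt=R@Ro.from_euler("z",th-np.pi/2).as_matrix()@np.diag([1,-1,-1.])
s=robot.sense()
print(s["tool_pos"],s["wrist_force"],s["ft_torque"],s["gripper_width"],s["finger_force"],s["q"])
print(plan(Rt,t+R@[.124,.016,z/1e3],robot)[1:],"in cradle",R.T@(s["tool_pos"]-t)*1e3)
E
python3 st2.py .48 15
```

```text
[ 0.581 -0.261  0.254] [ 0.842 -0.518  0.476] [-0.18   0.09   0.041] 0.04484572115849142 0.0 [-0.777  0.427  1.385  0.506  1.492  0.752]
(array([  1.987,   1.263, 102.563]), array([-0.213,  0.3  ,  0.07 ])) in cradle [124.11   17.693 117.576]
```

Emit:
{"api": "play_rows", "payload": {
  "rows": [
    {"xyz": [1,0.6,15],"dr": [-0.1,0.15,0],"claw": 45},
    {"xyz": [1,0.6,25],"dr": [-0.1,0.15,0],"claw": 45},
    {"xyz": [0,0,20],"dr": [0,0,0],"claw": 45},
    {"xyz": [0,0,15],"dr": [0,0,0],"claw": 45},
    {"xyz": [0,0,8],"dr": [0,0,0],"claw": 45},
    {"xyz": [0,0,0],"dr": [0,0,0],"claw": 45},
    {"xyz": [0,0,0],"dr": [0,0,0],"claw": 45}
  ]
}}

```text
t: 14.78
tool_pos: [0.6042, -0.2272, 0.1831]
orientation: [-0.226, 0.966, -0.022, 0.125]
wrist_force: [-0.6, 0.5, 0.2]
gripper_width: 0.0452
finger_force: 0.0
```

```bash
python3 st2.py .48 15
```

```text
[ 0.604 -0.227  0.183] [-0.566  0.52   0.242] [-0.223  0.101  0.028] 0.04522083766474498 0.0 [-0.715  0.478  1.489  0.532  1.319  0.727]
(array([-1.289, -0.628, 20.855]), array([ 0.067, -0.08 ,  0.012])) in cradle [124.047  14.604  35.857]
```

Emit:
{"api": "play_rows", "payload": {
  "rows": [
    {"xyz": [-0.7,-0.3,6],"dr": [0,0,0],"claw": 45},
    {"xyz": [-0.6,-0.3,6],"dr": [0,0,0],"claw": 45},
    {"xyz": [0,0,5],"dr": [0,0,0],"claw": 45},
    {"xyz": [0,0,3],"dr": [0,0,0],"claw": 45},
    {"xyz": [0,0,0],"dr": [0,0,0],"claw": 45},
    {"xyz": [0,0,0],"dr": [0,0,0],"claw": 45}
  ]
}}

```text
t: 15.28
tool_pos: [0.6079, -0.2182, 0.1659]
orientation: [-0.226, 0.966, -0.022, 0.125]
wrist_force: [0.6, 0.3, -0.2]
gripper_width: 0.0451
finger_force: 0.0
```

Emit:
{"api": "play_rows", "payload": {
  "rows": [
    {"xyz": [0,0,0],"dr": [0,0,0],"claw": 20},
    {"xyz": [0,0,0],"dr": [0,0,0],"claw": 16},
    {"xyz": [0,0,0],"dr": [0,0,0],"claw": 12},
    {"xyz": [0,0,0],"dr": [0,0,0],"claw": 4},
    {"xyz": [0,0,0],"dr": [0,0,0],"claw": 4},
    {"xyz": [0,0,0],"dr": [0,0,0],"claw": 4},
    {"xyz": [0,0,0],"dr": [0,0,0],"claw": 4},
    {"xyz": [0,0,0],"dr": [0,0,0],"claw": 4}
  ],
  "grip_force": 40
}}

```text
t: 15.95
tool_pos: [0.608, -0.2183, 0.1665]
orientation: [-0.226, 0.966, -0.022, 0.126]
wrist_force: [-2.4, -0.7, 4.0]
gripper_width: 0.0083
finger_force: 42.0
```

```bash
python3 st2.py .48 15
```

```text
[ 0.608 -0.218  0.166] [-2.408 -0.707  4.039] [0.13  0.28  0.106] 0.008285498728446417 41.950194239616394 [-0.7    0.491  1.514  0.54   1.279  0.72 ]
(array([-0.248, -0.022,  1.637]), array([ 0.099, -0.15 , -0.048])) in cradle [124.095  15.775  16.637]
```

Emit:
{"api": "play_rows", "payload": {
  "rows": [
    {"xyz": [0,0,0],"dr": [0,0,-3],"claw": 4},
    {"xyz": [0,0,0],"dr": [0,0,-4],"claw": 4},
    {"xyz": [0,0,0],"dr": [0,0,-4],"claw": 4},
    {"xyz": [0,0,0],"dr": [0,0,-4],"claw": 4},
    {"xyz": [0,0,0],"dr": [0,0,0],"claw": 4},
    {"xyz": [0,0,0],"dr": [0,0,0],"claw": 4}
  ]
}}

```text
t: 16.45
tool_pos: [0.608, -0.2183, 0.1664]
orientation: [-0.208, 0.96, 0.103, 0.154]
wrist_force: [-1.8, 0.2, 4.9]
gripper_width: 0.0078
finger_force: 42.1
```

```bash
python3 st2.py .742 16
```

```text
[ 0.608 -0.218  0.166] [-1.784  0.245  4.859] [0.096 0.144 0.232] 0.007844423782760256 42.05818176269531 [-0.7    0.491  1.514  0.54   1.279  0.46 ]
(array([-0.254, -0.135,  0.64 ]), array([ 0.143, -0.117, -0.154])) in cradle [124.072  15.724  16.641]
```

Emit:
{"api": "play_rows", "payload": {
  "rows": [
    {"xyz": [0,0,0],"dr": [0,0,-5],"claw": 4},
    {"xyz": [0,0,0],"dr": [0,0,-5],"claw": 4},
    {"xyz": [0,0,0],"dr": [0,0,-5],"claw": 4},
    {"xyz": [0,0,0],"dr": [0,0,-5],"claw": 4},
    {"xyz": [0,0,0],"dr": [0,0,-5],"claw": 4},
    {"xyz": [0,0,0],"dr": [0,0,-5],"claw": 4},
    {"xyz": [0,0,0],"dr": [0,0,-5],"claw": 4},
    {"xyz": [0,0,0],"dr": [0,0,-3],"claw": 4},
    {"xyz": [0,0,0],"dr": [0,0,0],"claw": 4},
    {"xyz": [0,0,0],"dr": [0,0,0],"claw": 4}
  ]
}}

```text
t: 17.28
tool_pos: [0.608, -0.2184, 0.1664]
orientation: [-0.146, 0.875, 0.41, 0.213]
wrist_force: [-2.1, -0.1, 4.8]
gripper_width: 0.0081
finger_force: 42.1
```

```bash
python3 st2.py 1.45 16
```

```text
[ 0.608 -0.218  0.166] [-2.128 -0.112  4.845] [0.123 0.21  0.2  ] 0.008084306716522277 42.105149030685425 [-0.7    0.491  1.514  0.54   1.279 -0.204]
(array([-0.099, -0.296,  0.651]), array([ 0.19 ,  0.001, -2.718])) in cradle [124.048  15.694  16.651]
```

Now gently into the stop.

Emit:
{"api": "play_rows", "payload": {
  "rows": [
    {"xyz": [0,0,0],"dr": [0,0,-2],"claw": 4},
    {"xyz": [0,0,0],"dr": [0,0,-2],"claw": 4},
    {"xyz": [0,0,0],"dr": [0,0,-2],"claw": 4},
    {"xyz": [0,0,0],"dr": [0,0,0],"claw": 4},
    {"xyz": [0,0,0],"dr": [0,0,0],"claw": 4}
  ]
}}

```text
t: 17.7
tool_pos: [0.608, -0.2184, 0.1664]
orientation: [-0.135, 0.852, 0.455, 0.221]
wrist_force: [-2.0, 0.1, 5.7]
gripper_width: 0.0082
finger_force: 42.1
```

```bash
python3 st2.py 1.45 16
```

```text
[ 0.608 -0.218  0.166] [-2.039  0.113  5.744] [0.15  0.225 0.2  ] 0.008156615498362723 42.1042138338089 [-0.7    0.491  1.514  0.54   1.279 -0.308]
(array([-0.06 , -0.318,  0.637]), array([0.189, 0.012, 3.278])) in cradle [124.04   15.681  16.638]
```

Emit:
{"api": "play_rows", "payload": {
  "rows": [
    {"xyz": [0,0,0],"dr": [0,0,-2],"claw": 4},
    {"xyz": [0,0,0],"dr": [0,0,-2],"claw": 4},
    {"xyz": [0,0,0],"dr": [0,0,-2],"claw": 4},
    {"xyz": [0,0,0],"dr": [0,0,0],"claw": 4},
    {"xyz": [0,0,0],"dr": [0,0,0],"claw": 4}
  ]
}}

```text
t: 18.12
tool_pos: [0.608, -0.2183, 0.1664]
orientation: [-0.123, 0.827, 0.499, 0.227]
wrist_force: [-2.4, -0.3, 5.7]
gripper_width: 0.008
finger_force: 47.6
```

```bash
python3 st2.py 1.45 16;python3 - <<'E'
from h import *
from rig import robot
import cv2
T=robot.capture("top");S=robot.capture("scene");pickle.dump((T,S),open("caps7.pkl","wb"))
def cr(f,x,y,w,h,k): return cv2.resize(f[y:y+h,x:x+w,::-1],(w*k,h*k),interpolation=cv2.INTER_CUBIC)
cv2.imwrite("pics/h.png",np.hstack([cr(T["frame"],315,130,80,95,5),cr(S["frame"],300,160,80,95,5)]))
E
```

```text
[ 0.608 -0.218  0.166] [-2.422 -0.324  5.689] [ 0.343  0.47  -0.519] 0.008013478369413038 47.57373332977295 [-0.701  0.491  1.514  0.541  1.279 -0.411]
(array([-0.043, -0.318,  0.629]), array([ 0.196, -0.008,  9.159])) in cradle [124.056  15.686  16.63 ]
```

Emit:
{"api": "play_rows", "payload": {
  "rows": [
    {"xyz": [0,0,0],"dr": [0,0,-1.5],"claw": 4},
    {"xyz": [0,0,0],"dr": [0,0,0],"claw": 4},
    {"xyz": [0,0,0],"dr": [0,0,0],"claw": 4}
  ]
}}

```text
t: 18.47
tool_pos: [0.6081, -0.2184, 0.1665]
orientation: [-0.121, 0.821, 0.509, 0.229]
wrist_force: [-1.3, -1.5, 6.0]
gripper_width: 0.0083
finger_force: 56.1
```

```bash
python3 st2.py 1.45 16
```

```text
[ 0.608 -0.218  0.166] [-1.312 -1.497  5.999] [ 0.369  0.632 -0.718] 0.008253411887954414 56.06603648979217 [-0.701  0.491  1.514  0.541  1.279 -0.437]
(array([-0.018, -0.355,  0.682]), array([ 0.203, -0.018, 10.609])) in cradle [124.04   15.649  16.684]
```

Torque and finger force are climbing, so it's at the stop. Releasing and retreating.

Emit:
{"api": "play_rows", "payload": {
  "rows": [
    {"xyz": [0,0,0],"dr": [0,0,0],"claw": 14},
    {"xyz": [0,0,0],"dr": [0,0,0],"claw": 20},
    {"xyz": [0,0,0],"dr": [0,0,0],"claw": 30},
    {"xyz": [0,0,0],"dr": [0,0,0],"claw": 30},
    {"xyz": [0,0,-10],"dr": [0,0,0],"claw": 30},
    {"xyz": [0,0,-25],"dr": [0,0,0],"claw": 30},
    {"xyz": [0,0,-30],"dr": [0,0,0],"claw": 30},
    {"xyz": [0,0,-30],"dr": [0,0,0],"claw": 30},
    {"xyz": [0,0,-30],"dr": [0,0,0],"claw": 30},
    {"xyz": [0,0,-20],"dr": [0,0,0],"claw": 30},
    {"xyz": [0,0,0],"dr": [0,0,0],"claw": 30},
    {"xyz": [0,0,0],"dr": [0,0,0],"claw": 30}
  ]
}}

```text
t: 19.47
tool_pos: [0.5715, -0.282, 0.2931]
orientation: [-0.118, 0.82, 0.511, 0.229]
wrist_force: [-0.9, 0.6, 0.4]
gripper_width: 0.03
finger_force: 0.0
```

Run:
```python
from h import *
from rig import robot
import cv2
print(robot.sense()["tool_pos"])
R,t=crad([.5714,-.3122,1.0454])
T=robot.capture("top");S=robot.capture("scene")
for th in(1.3,1.45,1.6):
    P=[[124,16,10],[124-48*np.sin(th),16+48*np.cos(th),10]]
    print(th,(proj(T,np.array(P)/1e3@R.T+t)-[315,130])*5+2)
def cr(f,x,y,w,h,k): return cv2.resize(f[y:y+h,x:x+w,::-1],(w*k,h*k),interpolation=cv2.INTER_CUBIC)
cv2.imwrite("pics/i.png",np.hstack([cr(T["frame"],315,130,80,95,5),cr(S["frame"],300,160,80,95,5)]))
```

```text
[ 0.57148094 -0.28195915  0.29305388]
1.3 [[ 93.09305696 149.04592704]
 [144.37899501 222.91275878]]
1.45 [[ 93.09305696 149.04592704]
 [153.45741357 211.91820346]]
1.6 [[ 93.09305696 149.04592704]
 [161.18185445 199.57376382]]
```

View pics/i.png

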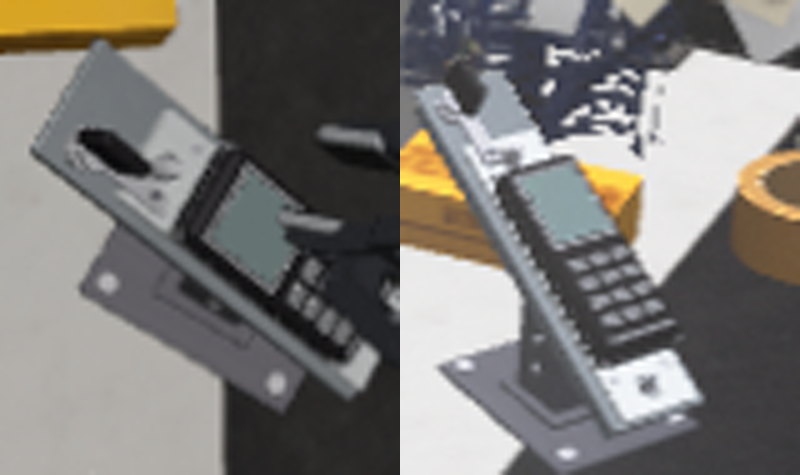

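The bar lies over the plate, with its tip at about (160,205). That matches the fully closed prediction of (153,212). The terminal is still flush and the robot is clear.

```bash
python3 -c "
from rig import robot
print(robot.job_done())"
```

```text
the job is handed in; nothing more can be done
None
```

The terminal sits flush on both pins, screen end up the slope, and the latch is turned to its stop over the plate's upper edge; I handed the job in at about 19.5 s, with no verdict returned and no close look back at the small goods.

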